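# Timed touch-start check of the vortex mixer

### The job

Do a timed touch-start check of the blue vortex mixer, pressing with the fingertips only and in this order: switch it over to touch start by pressing in the lower half of the green rocker switch on its front until the rocker tips right over, then press the red key of the white timer right down and let it up again to start the clock, then press the mixer's rubber cup down to its stop. The program finishes while still holding the cup down. Do not press the blue timer keys or turn the speed knob, do not lift or shove the timer, and leave the beaker, the sample tube and the loose cap where they stand.

Things in the scene. Friction and masses are not known exactly. Their poses are not given: they have to be found in the camera images.
- vortex_mixer: blue vortex mixer, 158 mm deep (x) x 132 mm wide (y) x 167 mm high with its cup, fixed to the bench. Origin at the centre of its underside; its own x points from the front panel to the back, y to the left as seen from the front, z up. The front panel slopes back: its outward normal is about [-0.85, 0, 0.52] in this frame. The blue housing is 118 mm high at the top.
- rocker_lower_half (a point): middle of the lower half of the green rocker's face, riding on it; at [-70, 28, 74] mm in the mixer's frame at the start. The rocker (11 mm wide, 20 mm long up the slope, black frame) stands some 5 mm proud of the sloping panel; its lower end is at 70 mm height, its pivot at [-62, 28, 76] mm. Press square to the panel, or push vertical fingertips along the mixer's +x at 71 mm height.
- vortex_mixer_rocker (a joint): rocker angle in rad: 0 = standby, as at the start (upper half in, lower half out), 0.244 = touch start (lower half fully in, 2 mm of travel at its end). Friction only, about 2 to 4 N at the lower half; it stays where it is left.
- speed_knob_face (a point): centre of the face of the round black speed knob, 26 mm diameter, at [-72, -16, 90] mm in the mixer's frame, 44 mm to the right of the rocker; turns easily, leave it alone
- vortex_mixer_speed (a joint): speed knob angle, 0 to 4.71 rad, starts anywhere between 0.5 and 4.2; must stay as set
- cup_top (a point): centre of the top of the round rubber cup on top of the mixer, 52 mm diameter, 25 mm high, at [19, 0, 167] mm in the mixer's frame while up
- vortex_mixer_cup (a joint): how far the cup is pressed down: 0 = up, 0.003 m = at its stop. Sprung: 1.3 N to start, about 9.5 N at the stop; it rises when let go.
- timer: small white digital timer lying loose on the bench, 64 mm (x) x 62 mm (y) x 16 mm high plus keys, 45 g; it may stand left or right of the mixer. Origin at the centre of its underside; its row of three keys runs along its own y, 15 mm to the -x side of the centre, the display is on the +x side.
- red_key_top (a point): centre of the top of the red key, at [-15, -18, 18.5] mm in the timer's frame (the end key at -y). Each key is 10 mm (x) x 13 mm (y), stands 2.5 mm proud of the case; keys lie 18 mm apart, so there are 5 mm between them. A finger may overhang the outer side of the red key.
- timer_key_2 (a joint): red key travel: 0 = up, 0.001 m = fully down. Sprung: 1 N to start, 5 N fully down; it rises when let go.
- middle_blue_key_top (a point): centre of the top of the middle, blue key, at [-15, 0, 18.5] mm in the timer's frame; not to be pressed
- timer_key_1 (a joint): middle blue key travel, as for the red key
- outer_blue_key_top (a point): centre of the top of the other end key, blue, at [-15, 18, 18.5] mm in the timer's frame; not to be pressed
- timer_key_0 (a joint): outer blue key travel, as for the red key
- beaker: clear empty beaker, 50 mm diameter, 68 mm high, standing loose; it stands on the other side of the mixer from the timer. Origin at the centre of its underside
- sample_tube: clear 50 ml sample tube, 30 mm diameter, 115 mm high, standing loose on its skirt behind and to the right. Origin at the centre of its underside
- green_cap: loose green screw cap, 34 mm diameter, 13 mm high, lying on the bench. Origin at the centre of its underside
- speed_knob_mark (a point): point on the rim of the speed knob's face, 10 mm from its axis, that goes round with the knob
There are look-alikes about, which are no part of the job. Leave any orange look-alike of the timer alone.

How it is judged (in metres and radians):
On the way, in this order (a step that is already met when the one before it is completed fails the run):
1. the mixer is switched to touch start: rocker tipped over, lower half in (value of joint vortex_mixer_rocker above 0.2 rad), for 0.1 s.
2. the timer's red key is pressed down with the mixer at touch start and the cup still up (value of joint vortex_mixer_rocker above 0.18 rad and value of joint timer_key_2 above 0.0006 m and value of joint vortex_mixer_cup below 0.0008 m), for 0.05 s.
3. with the red key up again, the cup is pressed down by the fingers (value of joint vortex_mixer_rocker above 0.18 rad and value of joint timer_key_2 below 0.0003 m and value of joint vortex_mixer_cup above 0.0022 m and contact force between the fingers and vortex_mixer above 3 N), for 0.5 s.
At the end, for the whole second after the job is handed in: The cup is held at least 2.2 of its 3 mm down by the fingers (more than 3 N), the rocker is still at touch start (over 0.18 rad), the red key is up again and the timer lies at rest on the bench (all of step 3 and height (world z) of timer below 0.004 m and linear speed of timer below 0.02 m/s); the arm keeps its last pose, push and grip.
It fails at once if the red key or the cup is pressed before the mixer is switched to touch start (value of joint vortex_mixer_rocker below 0.15 rad and (value of joint timer_key_2 above 0.0006 m or value of joint vortex_mixer_cup above 0.0015 m)).
It fails at once if a blue timer key is pressed (value of joint any of timer_key_0, timer_key_1 above 0.0005 m).
It fails at once if the timer is lifted, tipped or shoved more than 3 cm (height (world z) of timer above 0.008 m or angle between timer's own z axis and vertical above 0.2 rad or distance of timer from where it was at the start of the episode above 0.03 m).
It fails at once if the speed knob is turned (distance of speed_knob_mark from where it was at the start of the episode above 0.003 m).
It fails at once if the beaker, the sample tube or the green cap is knocked or moved more than 2 cm (distance of any of beaker, sample_tube, green_cap from where it was at the start of the episode above 0.02 m or angle between any of beaker, sample_tube's own z axis and vertical above 0.3 rad).
It also fails if it takes over 54 s, if anything falls off the work surface, if the arm or the gripper's body presses on something with over 40 N, if the wrist force passes 120 N, or if a joint passes its speed limit or range.

### The arm

A 6-joint arm with a two-finger parallel gripper is mounted at the origin on a cart in front of the work surface, level with it; the furniture and walls round the work are solid. World frame = base frame: x ahead of the robot, y to its left, z up, the work surface at z = 0. Lengths are in mm, angles in rad, forces in N, time in s.
With the tool pointing down it reaches from about 275 to 1000 mm from the base axis. Payload 8.4 kg.
Tool frame: the origin (TCP) lies at the very end of the fingers, on their centre line; the grasp point (between the pads) lies 19 mm behind it; z points along the fingers, y is the line along which they close (so a half turn about z gives the same grasp; the last joint's range is limited). The gripper opens to 85 mm and grips with 20 to 120 N. Pads are 22 mm wide; open, the fingers measure 114 mm over their backs; the gripper's body (76 mm by 85 mm) begins 54 mm behind the grasp point. The pads swing forward as they close: fully open they stand 13 mm farther back than shut.
Start: joints at [-1.343, 0.353, 1.633, -0, 1.155, -0.002], TCP at [142.363, -608.573, 231.281] pointing down, gripper open.
Joint ranges: [-2.63, 2.63], [-0.92, 2.1], [0.06, 2.66], [-1.3, 4.44], [0, 2.69], [-3.02, 3.02]. Speed limits (rad/s): [2.22, 2.22, 2.79, 3.14, 3.14, 3.14].

### API

Orientations are given as [roll, pitch, yaw] about the fixed x, y, z axes, in that order (R = Rz(yaw) Ry(pitch) Rx(roll)).
In Python, from rig import sensors, grab_frame, camera_params, order gives the robot as it stands. The module is installed in compiled form; this text tells all that it offers.
- The arm moves only by the tool move_arm, never from a script. Its argument "motion" is a list of rows, each a list of 7 numbers: the turn, a rotation vector about the tool's x, y, z in shares of 2 pi rad (1.0 is 2 pi rad), then the shift along the tool's x, y, z in fractions of the full range, 1 being 0.8 m, then the finger opening in m, from 0 to 0.0854. A call has 1 to 8 rows; each row is the pose to reach, as a shift and turn from the pose commanded when the call began, along the tool's axes at that moment; what a row does not reach only later rows make up. A row lasts 1/8 s, in which the tool goes at most 62.5 mm and 10.7 degrees, less where a joint would pass 70% of its speed; a pose out of reach is approached as far as the arm can. A call with a gripper value outside its range is refused whole. The fingers move at their own pace and stop on an object; "grip_force" is the grip in N (left out, the last holds). Time passes only in rows, so rows that repeat a pose let the fingers close. It gives the time, the measured TCP pose, the force, the opening and the grip force at its end, in the units of the state.
- sensors.sense(): the state, without advancing time (a new reading comes with each control period).
- grab_frame(name): name is "side" or "top"; returns (picture, depth): 420x560x3 uint8, red, green, blue; 420x560 float32, mm along the optical axis (not along the pixel's ray), 0 where there is no reading.
- camera_params(name): a dict with "camera_matrix" (3x3 intrinsics, pixels), "world_from_camera" (4x4, takes a point from camera to world coordinates). Camera axes: x right, y down, z forward; pixel columns grow to the right and rows downward; lengths in mm; the calibration is good to about 2 mm. A picture is of the moment at which its call begins. camera_params takes no time and is no camera call.
- order.sign_off(): hands the job in; it is judged then, once.
The state is a dict: "clock": time; "qpos": joint angles; "qvel": joint speeds; "joint_efforts": joint torques, N m; "eef_pos": TCP position; "tcp_rot": TCP orientation; "contact_force": force on the tool from outside, world axes, zero at the start; "wrist_torque": the same for the moment, N m; "opening": opening from 0.0 (shut) to 1.0 (fully open); "grasp_force": force on a finger pad.
Only numpy, scipy, OpenCV 4.12 (cv2) and the standard library are available. Lean on these libraries where they do the work, as an engineer would, in place of code of your own. Each camera call takes 0.05 s, during which the arm holds its last target. There are 200 camera calls.

## Working session

There is one attempt and no reset: what is moved stays moved. The work goes in short steps, Python scripts to look and compute and a tool call to move; the robot and the scene stay as the last step left them, time stands still between calls to the robot, and variables do not carry over. Pictures are saved under pics/ and viewed, at most 10 in all, crops included, and the job is handed in when it is done.

Besides the shell and the picture viewer there is one more tool, called after "Call:" as name(argument=value, ...), one argument or row to a line, values as JSON. move_arm: Moves the arm, as the interface text tells. Its arguments: {"type":"object","properties":{"motion":{"type":"array","items":{"type":"array","items":{"type":"number"}}},"grip_force":{"type":"number"}},"required":["motion"]}

```bash
mkdir -p pics; cat > h.py <<'E'
import numpy as np,cv2
from rig import sensors,grab_frame,camera_params,order
def snap(n):
    im,d=grab_frame(n); np.savez(n,im=im,d=d); return im,d
def cloud(n):
    z=np.load(n+'.npz');im,d=z['im'],z['d'];p=camera_params(n);K=np.array(p['camera_matrix']);T=np.array(p['world_from_camera'])
    v,u=np.indices(d.shape);P=np.stack([(u-K[0,2])/K[0,0]*d,(v-K[1,2])/K[1,1]*d,d,np.ones_like(d)],-1)@T.T
    return im,d,P[...,:3]
E
python3 - <<'E'
from h import *
print(sensors.sense())
for n in('side','top'):
    im,d=snap(n);cv2.imwrite(f'pics/{n}0.png',im[...,::-1]);p=camera_params(n);print(n,np.round(p['camera_matrix'],1).tolist(),np.round(p['world_from_camera'],3).tolist())
E
```

```text
{'clock': 0.0, 'qpos': array([-1.34342755e+00,  3.53678107e-01,  1.63415703e+00,  5.89106601e-06,
        1.15518767e+00, -2.40296944e-03]), 'qvel': array([-0.00118869,  0.00109492,  0.00034993,  0.0006746 , -0.00049342,
        0.00030465]), 'joint_efforts': array([ 8.80597918e-05, -6.05251837e+01, -3.42064333e+01, -1.16876486e-04,
        9.19117330e-03, -2.26563736e-05]), 'eef_pos': array([ 142.23714442, -608.09903912,  230.53317344]), 'tcp_rot': array([-3.14016252e+00, -8.82274680e-06,  2.29769354e-01]), 'contact_force': array([ 0.3722876 ,  0.28122512, -0.06386045]), 'wrist_torque': array([0.00802262, 0.01254893, 0.02349386]), 'grasp_force': 0.0, 'opening': 1.001658710984601}
side [[499.0, 0.0, 287.8], [0.0, 499.0, 206.7], [0.0, 0.0, 1.0]] [[1.0, -0.014, 0.021, 467.663], [-0.025, -0.633, 0.774, -950.734], [0.002, -0.774, -0.633, 986.835], [0.0, 0.0, 0.0, 1.0]]
top [[424.4, 0.0, 286.0], [0.0, 424.4, 209.4], [0.0, 0.0, 1.0]] [[-0.021, -0.997, 0.08, 413.695], [-1.0, 0.02, -0.016, 97.526], [0.015, -0.081, -0.997, 1162.753], [0.0, 0.0, 0.0, 1.0]]
```

View pics/side0.png

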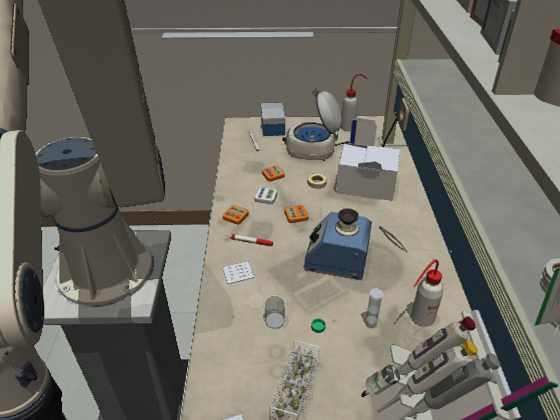

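View pics/top0.png

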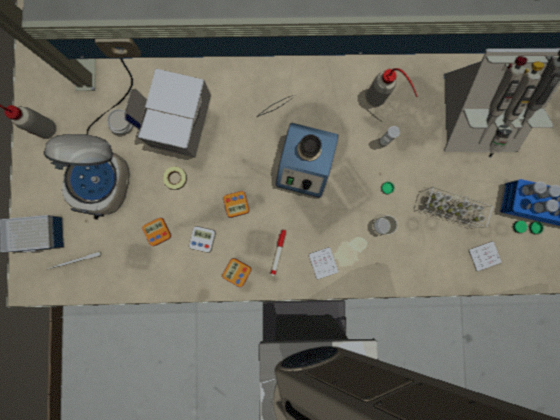

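The side view shows the blue mixer at (340,245) and the white timer at (266,195). In the top view the mixer is at (308,160), the beaker at (380,226), the cap at (388,188) and the tube at (390,135). 

Timer candidates in the top view are white (202,239) and orange (157,231), (235,204) and (236,272). The white one fits the description, and I'll confirm it in an enlarged crop.

```bash
python3 - <<'E'
from h import *
im,d,P=cloud('top')
a=cv2.resize(im[218:262,180:224],(400,400),interpolation=cv2.INTER_CUBIC)
b=cv2.resize(im[115:205,265:355],(400,400),interpolation=cv2.INTER_CUBIC)
cv2.imwrite('pics/crop.png',np.hstack([a,b])[...,::-1])
hsv=cv2.cvtColor(im,cv2.COLOR_RGB2HSV)
def pts(m): return P[m&(d>0)]
def box(u0,u1,v0,v1):
    m=np.zeros(d.shape,bool);m[v0:v1,u0:u1]=1;return m
H,S,V=[hsv[...,i].astype(int) for i in range(3)]
# timer case by height
m=box(182,222,220,258)&(P[...,2]>9)&(P[...,2]<30)
c=P[m];print('timer',m.sum(),np.median(c,0).round(1),cv2.minAreaRect(c[:,:2].astype(np.float32)))
r=m&((H<8)|(H>172))&(S>120);bl=m&(H>95)&(H<130)&(S>90)
print('red',r.sum(),P[r].mean(0).round(1));
n,l,st,ce=cv2.connectedComponentsWithStats(bl.astype(np.uint8))
for i in range(1,n):print('blue',st[i,4],ce[i].round(1),P[l==i].mean(0).round(1))
# mixer
B=box(265,350,110,205)
top=B&(abs(P[...,2]-118)<6);c=P[top];print('top',top.sum(),np.median(c[:,2]),cv2.minAreaRect(c[:,:2].astype(np.float32)))
m=B&(P[...,2]>20);c=P[m];print('mixer all',cv2.minAreaRect(c[:,:2].astype(np.float32)))
cu=B&(P[...,2]>150);c=P[cu];print('cup',cu.sum(),np.median(c[:,2]),c.mean(0),cv2.minEnclosingCircle(c[:,:2].astype(np.float32)))
g=B&(H>45)&(H<85)&(S>100);print('green',g.sum(),P[g].mean(0).round(1),np.argwhere(g).mean(0)[::-1])
k=box(290,325,172,200)&(V<50);print('black',k.sum(),P[k].mean(0).round(1))
for nm,b in(('beaker',box(365,398,212,238)),('cap',box(378,398,178,198))):
    q=P[b&(P[...,2]>8)];print(nm,q.mean(0).round(1),q.max(0).round(1))
E
```

```text
timer 522 [431.3 308.6  16.6] ((431.4352722167969, 309.0459899902344), (60.6129264831543, 62.50223922729492), 75.81986999511719)
red 9 [412.4 294.3  18.8]
blue 8 [193.1 242.9] [421.2 329.4  19.7]
blue 8 [199.9 244.1] [417.5 311.5  18.7]
top 1628 117.85669148026705 ((645.346435546875, 22.166961669921875), (127.71402740478516, 114.1080093383789), 74.5479736328125)
mixer all ((558.478515625, 45.583221435546875), (129.12579345703125, 306.8021545410156), 74.48929595947266)
cup 411 161.98632850222566 [633.15324206  26.28470648 229.25594247] ((542.686767578125, 53.91226577758789), 136.1656951904297)
green 32 [574.4  63.9  83.2] [291.625 180.75 ]
black 133 [558.3  31.4  77.1]
beaker [ 457.4 -180.1   57.1] [ 482.6   97.5 1162.8]
cap [ 555.5 -187.    62.7] [ 576.8   97.5 1162.8]
```

View pics/crop.png

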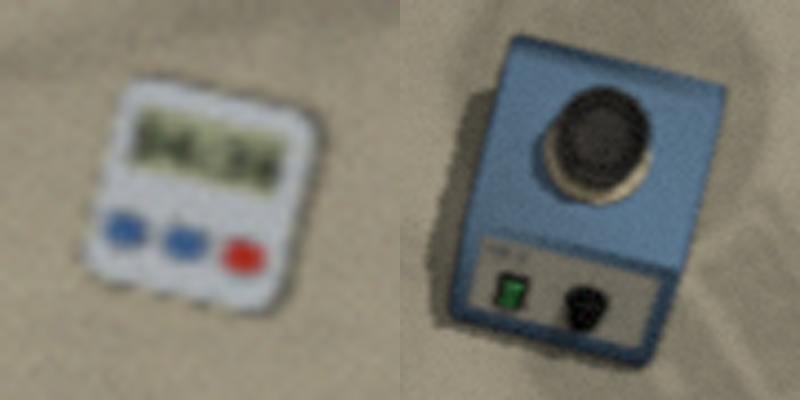

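The crop confirms the white timer: a display and three keys, with the red one at the right end. On the mixer the rocker is at about (291,181), left of the knob at about (306,184). Next I'll refine the mixer pose and cross-check it with the side view.

```bash
python3 - <<'E'
from h import *
def R(a): return np.array([[np.cos(a),-np.sin(a)],[np.sin(a),np.cos(a)]])
for n,(u0,u1,v0,v1),tb in(('top',(265,350,110,205),(185,220,222,256)),('side',(300,375,200,280),(250,282,183,207))):
    im,d,P=cloud(n);H,S,V=[x.astype(int) for x in cv2.split(cv2.cvtColor(im,cv2.COLOR_RGB2HSV))]
    B=np.zeros(d.shape,bool);B[v0:v1,u0:u1]=1;B&=d>0
    m=B&(abs(P[...,2]-118)<5)&(H>95)&(H<125)&(S>70);c=P[m]
    t=cv2.minAreaRect(c[:,:2].astype(np.float32));print(n,'top',m.sum(),np.median(c[:,2]).round(1),t)
    cu=B&(P[...,2]>162)&(P[...,2]<172)&(V<90);c=P[cu];print(' cup',cu.sum(),np.median(c[:,2]),c.mean(0),cv2.minEnclosingCircle(c[:,:2].astype(np.float32)))
    m=B&(P[...,2]>30)&(P[...,2]<125);c=P[m];print(' all',cv2.minAreaRect(c[:,:2].astype(np.float32)))
    g=B&(H>40)&(H<85)&(S>90);print(' green',g.sum(),P[g].mean(0).round(1) if g.any() else '')
    a=np.deg2rad(t[2]-90)
    T=np.zeros(d.shape,bool);T[tb[2]:tb[3],tb[0]:tb[1]]=1;T&=d>0
    r=T&((H<8)|(H>172))&(S>110);print(' red',r.sum(),P[r].mean(0).round(1))
    q=T&(P[...,2]>9)&(P[...,2]<30);print(' timer',cv2.minAreaRect(P[q][:,:2].astype(np.float32)))
a=np.deg2rad(-15.3);print('rocker-cup',R(a)@[-89,28],'knob-cup',R(a)@[-91,-16])
E
```

```text
top top 1465 118.0 ((646.4823608398438, 20.89183807373047), (125.45514678955078, 111.16754913330078), 73.65632629394531)
 cup 169 165.81738633103384 [648.77343321  20.64136207 165.73660799] ((648.42578125, 21.721046447753906), 26.867502212524414)
 all ((629.7300415039062, 25.80908203125), (129.12579345703125, 158.9130401611328), 74.48929595947266)
 green 36 [574.8  63.3  83.7]
 red 9 [412.4 294.3  18.8]
 timer ((431.4352722167969, 309.0459899902344), (60.6129264831543, 62.50223922729492), 75.81986999511719)
side top 800 116.3 ((643.2048950195312, 15.183815002441406), (126.93806457519531, 105.31912231445312), 74.49302673339844)
 cup 83 163.9348704931159 [647.20150504  15.6349545  164.35958257] ((647.7783813476562, 15.309052467346191), 27.0599308013916)
 all ((627.5986328125, 20.514305114746094), (134.10398864746094, 158.53347778320312), 74.75877380371094)
 green 20 [574.3  61.8  80. ]
 red 4 [412.2 290.   18.1]
 timer ((430.1492919921875, 305.0184020996094), (64.34366607666016, 62.84099578857422), 75.80928039550781)
rocker-cup [-78.45716484  50.49230916] knob-cup [-91.99669388   8.57952885]
```

Units first: shifts go in shares of 0.8 m and turns go in shares of 2 pi rad. So -0.292 m / 0.8 = -0.365, 0.265 m / 0.8 = 0.3313, -1.07 rad / 6.2832 = -0.1703.

Call:
move_arm(
  motion=[
    [0, 0, -0.0191, 0.0375, -0.0425, 0, 0],
    [0, 0, -0.0398, 0.0813, -0.09, 0, 0],
    [0, 0, -0.0605, 0.125, -0.1375, 0, 0],
    [0, 0, -0.0828, 0.1688, -0.1863, 0, 0],
    [0, 0, -0.105, 0.2125, -0.2338, 0, 0],
    [0, 0, -0.1273, 0.2563, -0.2825, 0, 0],
    [0, 0, -0.1496, 0.3, -0.33, 0, 0],
    [0, 0, -0.1703, 0.3313, -0.365, 0, 0],
  ],
  grip_force=40,
)

```text
clock: 1.1
eef_pos: [334.4, -262.0, 231.2]
tcp_rot: [-3.141, -0.0, 1.305]
contact_force: [1.1, 0.3, -0.2]
opening: 0.002
grasp_force: 0.0
```

```bash
cat >> h.py <<'E'
from scipy.spatial.transform import Rotation as Ro
def to(p,yaw):
    s=sensors.sense();R=Ro.from_euler('xyz',s['tcp_rot']);T=Ro.from_euler('xyz',[np.pi,0,yaw])
    print('t',s['clock'],'pos',s['eef_pos'].round(1),'rpy',s['tcp_rot'].round(3),'F',s['contact_force'].round(1),'q',s['qpos'].round(2))
    print('turn',(R.inv()*T).as_rotvec().round(3),'shift',(R.inv().apply(np.array(p)-s['eef_pos'])/1000).round(4))
E
python3 -c "
from h import *
to([525,81,200],1.303)"
```

```text
t 1.1 pos [ 334.4 -262.   231.2] rpy [-3.141 -0.     1.305] F [ 1.1  0.3 -0.2] q [-0.67  0.03  2.04  0.    1.07 -0.4 ]
turn [-0.    -0.     0.002] shift [0.381  0.0938 0.0313]
```

To row units: 0.381 m / 0.8 = 0.4763, 0.094 m / 0.8 = 0.1175.

Call:
move_arm(
  motion=[
    [0, 0, 0, 0.0625, 0.015, 0, 0],
    [0, 0, 0, 0.125, 0.03, 0, 0],
    [0, 0, 0, 0.1875, 0.045, 0.0125, 0],
    [0, 0, 0, 0.25, 0.06, 0.025, 0],
    [0, 0, 0, 0.3125, 0.0763, 0.0388, 0],
    [0, 0, 0, 0.375, 0.0925, 0.0388, 0],
    [0, 0, 0, 0.4375, 0.1075, 0.0388, 0],
    [0, 0, 0, 0.4763, 0.1175, 0.0388, 0],
  ],
)

```text
clock: 2.1
eef_pos: [527.1, 80.2, 200.0]
tcp_rot: [-3.141, -0.0, 1.301]
contact_force: [-1.1, -0.7, -0.2]
opening: 0.001
grasp_force: 0.0
```

```bash
python3 - <<'E'
from h import *
to([525,81,130],1.303)
s=sensors.sense()['eef_pos']
for n in('side','top'):
    im,d=snap(n);p=camera_params(n);c=np.linalg.inv(p['world_from_camera'])@np.r_[s,1];u=np.array(p['camera_matrix'])@c[:3];u=(u[:2]/u[2]).round(1);print(n,u,c[2])
    a,b=int(u[0]),int(u[1]);o=cv2.resize(im[b-50:b+50,a-50:a+50],(400,400),interpolation=cv2.INTER_CUBIC)
    if n=='side':q=o
cv2.imwrite('pics/f.png',np.hstack([q,o])[...,::-1])
E
```

```text
t 2.1 pos [527.1  80.2 200. ] rpy [-3.141 -0.     1.301] F [-1.1 -0.7 -0.2] q [0.15 0.25 1.86 0.   1.04 0.42]
turn [-0.    -0.    -0.002] shift [ 0.0002 -0.0023  0.07  ]
side [299.9 189.5] 1297.1288713132396
top [286.3 193.8] 968.9505837075641
```

View pics/f.png

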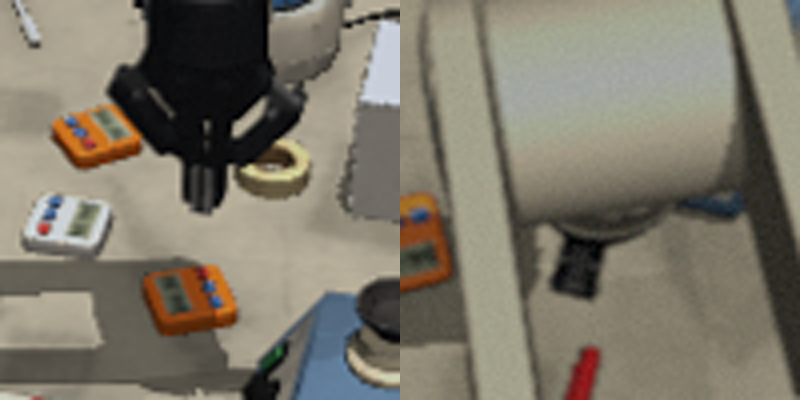

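The side crop shows the shut fingers at about (203,212), close to the projected TCP (200,198). The top camera's view of them is mostly blocked by the arm. I'll use the finger points to measure each camera's offset.

```bash
python3 - <<'E'
from h import *
s=sensors.sense();R=Ro.from_euler('xyz',s['tcp_rot'])
for n in('side','top'):
    im,d,P=cloud(n);q=(P-s['eef_pos']);m=(d>0)&(np.linalg.norm(q[...,:2],axis=-1)<40)&(q[...,2]>-8)&(q[...,2]<40)
    t=R.inv().apply(q[m])
    for a,b in((-40,-30),(-30,-20),(-20,-10),(-10,0),(0,8)):
        k=t[(t[:,2]>=a)&(t[:,2]<b)]
        if len(k):print(n,a,b,len(k),k.min(0).round(1),k.max(0).round(1))
E
```

```text
side -40 -30 29 [-16.9 -15.5 -39.6] [ -3.5  13.9 -30.1]
side -30 -20 40 [-14.6 -15.6 -29.8] [  2.8  12.  -20.3]
side -20 -10 38 [-15.5 -15.  -19.7] [  4.5  12.4 -10. ]
side -10 0 17 [-14.6  -9.5  -9.8] [-6.3  9.4 -0.5]
side 0 8 2 [-7.3 -1.4  0.2] [1.3 4.7 2.2]
```

The side camera reads about 3 mm low in y, so I trust the top values. The fingertips also taper along the closing direction, so I'll push the rocker with the 22 mm pad side, which means turning 90°.

To row units: -1.43 rad / 6.2832 = -0.2276.

Call:
move_arm(
  motion=[
    [0, 0, -0.0286, 0, 0, 0, 0],
    [0, 0, -0.0573, 0, 0, 0, 0],
    [0, 0, -0.0859, 0, 0, 0, 0],
    [0, 0, -0.1146, 0, 0, 0, 0],
    [0, 0, -0.1432, 0, 0, 0, 0],
    [0, 0, -0.1719, 0, 0, 0, 0],
    [0, 0, -0.2005, 0, 0, 0, 0],
    [0, 0, -0.2276, 0, 0, 0, 0],
  ],
)

```text
clock: 3.2
eef_pos: [525.8, 77.2, 200.0]
tcp_rot: [-3.141, -0.001, 2.735]
contact_force: [-0.7, 0.5, -0.6]
opening: 0.001
grasp_force: 0.0
```

```bash
python3 -c "
from h import *
to([540,78.5,71],2.873)"
```

```text
t 3.2 pos [525.8  77.2 200. ] rpy [-3.141e+00 -1.000e-03  2.735e+00] F [-0.7  0.5 -0.6] q [ 0.14  0.24  1.86 -0.    1.04 -1.02]
turn [-0.001 -0.001 -0.138] shift [-0.0126  0.0069  0.129 ]
```

To row units: 0.129 m / 0.8 = 0.1613, -0.0126 m / 0.8 = -0.0158, -0.138 rad / 6.2832 = -0.022.

Call:
move_arm(
  motion=[
    [0, 0, -0.0111, -0.0075, 0.0038, 0.0375, 0],
    [0, 0, -0.022, -0.0158, 0.0086, 0.0875, 0],
    [0, 0, -0.022, -0.0158, 0.0086, 0.1313, 0],
    [0, 0, -0.022, -0.0158, 0.0086, 0.15, 0],
    [0, 0, -0.022, -0.0158, 0.0086, 0.1613, 0],
    [0, 0, -0.022, -0.0158, 0.0086, 0.1613, 0],
  ],
)

```text
clock: 3.95
eef_pos: [540.9, 79.2, 71.6]
tcp_rot: [3.142, 0.0, 2.868]
contact_force: [-0.4, -0.5, -0.2]
opening: -0.001
grasp_force: 0.0
```

```bash
python3 -c "
from h import *
to([556.6,74,71],2.873)
im,d=snap('side');cv2.imwrite('pics/s2.png',cv2.resize(im[180:290,265:385],(480,440),interpolation=cv2.INTER_CUBIC)[...,::-1])"
```

```text
t 3.95 pos [540.9  79.2  71.6] rpy [3.142 0.    2.868] F [-0.4 -0.5 -0.2] q [ 0.14  0.44  1.93 -0.    0.78 -1.15]
turn [ 0.     0.    -0.005] shift [-0.0165 -0.0007  0.0006]
```

View pics/s2.png

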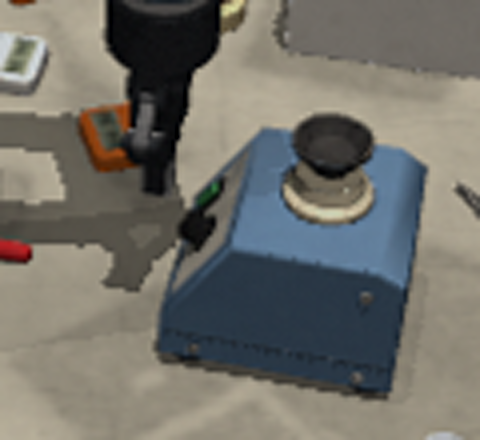

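The side crop shows the shut tips at (155,190), level with and left of the green rocker (208,192), clear of the knob (196,232). Creeping in.

To row units: -0.014 m / 0.8 = -0.0175, -0.005 m / 0.8 = -0.0063, -0.005 rad / 6.2832 = -0.0008.

Call:
move_arm(
  motion=[
    [0, 0, -0.0008, -0.0063, -0.0009, 0.0008, 0],
    [0, 0, -0.0008, -0.0125, -0.0009, 0.0008, 0],
    [0, 0, -0.0008, -0.0175, -0.0009, 0.0008, 0],
    [0, 0, -0.0008, -0.0175, -0.0009, 0.0008, 0],
  ],
)

```text
clock: 4.5
eef_pos: [554.5, 74.8, 70.8]
tcp_rot: [3.141, 0.0, 2.873]
contact_force: [0.4, -0.6, -0.2]
opening: -0.001
grasp_force: 0.0
```

To row units: -0.002 m / 0.8 = -0.0025, -0.001 m / 0.8 = -0.0013.

Call:
move_arm(
  motion=[
    [0, 0, 0, -0.0013, 0, 0, 0],
    [0, 0, 0, -0.0025, 0, 0, 0],
    [0, 0, 0, -0.0025, 0, 0, 0],
  ],
)

```text
clock: 4.88
eef_pos: [556.0, 74.3, 70.7]
tcp_rot: [3.142, 0.0, 2.873]
contact_force: [-0.4, 0.3, -1.0]
opening: 0.001
grasp_force: 0.0
```

To row units: -0.001 m / 0.8 = -0.0013, -0.0005 m / 0.8 = -0.0006.

Call:
move_arm(
  motion=[
    [0, 0, 0, -0.0006, 0, 0, 0],
    [0, 0, 0, -0.0013, 0, 0, 0],
    [0, 0, 0, -0.0013, 0, 0, 0],
  ],
)

```text
clock: 5.25
eef_pos: [557.0, 74.1, 70.7]
tcp_rot: [3.142, 0.0, 2.873]
contact_force: [0.4, 0.3, 0.1]
opening: 0.001
grasp_force: 0.0
```

To row units: -0.001 m / 0.8 = -0.0013, -0.0005 m / 0.8 = -0.0006.

Call:
move_arm(
  motion=[
    [0, 0, 0, -0.0006, 0, 0, 0],
    [0, 0, 0, -0.0013, 0, 0, 0],
    [0, 0, 0, -0.0013, 0, 0, 0],
  ],
)

```text
clock: 5.62
eef_pos: [557.9, 73.8, 70.7]
tcp_rot: [-3.142, 0.0, 2.873]
contact_force: [0.2, 0.1, 0.3]
opening: 0.001
grasp_force: 0.0
```

To row units: -0.001 m / 0.8 = -0.0013, -0.0005 m / 0.8 = -0.0006.

Call:
move_arm(
  motion=[
    [0, 0, 0, -0.0006, 0, 0, 0],
    [0, 0, 0, -0.0013, 0, 0, 0],
    [0, 0, 0, -0.0013, 0, 0, 0],
  ],
)

```text
clock: 6.0
eef_pos: [558.9, 73.5, 70.7]
tcp_rot: [3.142, 0.0, 2.873]
contact_force: [-0.4, -0.2, -0.3]
opening: 0.003
grasp_force: 0.0
```

Call:
move_arm(
  motion=[
    [0, 0, 0, -0.0006, 0, 0, 0],
    [0, 0, 0, -0.0013, 0, 0, 0],
    [0, 0, 0, -0.0013, 0, 0, 0],
  ],
)

```text
clock: 6.38
eef_pos: [559.4, 73.3, 70.6]
tcp_rot: [-3.141, -0.001, 2.873]
contact_force: [-2.3, 1.9, 0.9]
opening: 0.001
grasp_force: 1.4
```

To row units: -0.001 m / 0.8 = -0.0013, -0.0005 m / 0.8 = -0.0006.

Call:
move_arm(
  motion=[
    [0, 0, 0, -0.0006, 0, 0, 0],
    [0, 0, 0, -0.0013, 0, 0, 0],
    [0, 0, 0, -0.0013, 0, 0, 0],
  ],
)

```text
clock: 6.75
eef_pos: [559.6, 73.2, 70.3]
tcp_rot: [-3.141, -0.002, 2.873]
contact_force: [-4.4, 2.5, 0.1]
opening: 0.0
grasp_force: 2.3
```

Call:
move_arm(
  motion=[
    [0, 0, 0, -0.0006, 0, 0, 0],
    [0, 0, 0, -0.0013, 0, 0, 0],
    [0, 0, 0, -0.0013, 0, 0, 0],
  ],
)

```text
clock: 7.12
eef_pos: [559.8, 73.1, 69.9]
tcp_rot: [-3.141, -0.004, 2.873]
contact_force: [-6.4, 4.5, -1.3]
opening: 0.001
grasp_force: 2.9
```

To row units: -0.001 m / 0.8 = -0.0013, -0.0005 m / 0.8 = -0.0006.

Call:
move_arm(
  motion=[
    [0, 0, 0, -0.0006, 0, 0, 0],
    [0, 0, 0, -0.0013, 0, 0, 0],
    [0, 0, 0, -0.0013, 0, 0, 0],
  ],
)

```text
clock: 7.5
eef_pos: [560.1, 72.8, 69.7]
tcp_rot: [-3.14, -0.005, 2.873]
contact_force: [-7.7, 3.6, -2.3]
opening: 0.002
grasp_force: 3.4
```

To row units: 0.008 m / 0.8 = 0.01, 0.004 m / 0.8 = 0.005.

Call:
move_arm(
  motion=[
    [0, 0, 0, 0.005, 0, 0, 0],
    [0, 0, 0, 0.01, 0, 0, 0],
    [0, 0, 0, 0.01, 0, -0.0038, 0],
    [0, 0, 0, 0.01, 0, -0.0038, 0],
  ],
)

```text
clock: 8.0
eef_pos: [555.7, 74.6, 74.2]
tcp_rot: [3.141, 0.001, 2.873]
contact_force: [0.1, -0.2, -0.9]
opening: -0.002
grasp_force: 0.0
```

```bash
python3 -c "
from h import *
to([556.6,74,73.5],2.873)
im,d=snap('side');cv2.imwrite('pics/s3.png',cv2.resize(im[210:260,300:360],(720,600),interpolation=cv2.INTER_CUBIC)[...,::-1])"
```

```text
t 8.0 pos [555.7  74.6  74.2] rpy [3.141e+00 1.000e-03 2.873e+00] F [ 0.1 -0.2 -0.9] q [ 0.13  0.45  1.89 -0.    0.79 -1.17]
turn [ 0.     0.001 -0.   ] shift [-0.0011 -0.0003  0.0007]
```

View pics/s3.png

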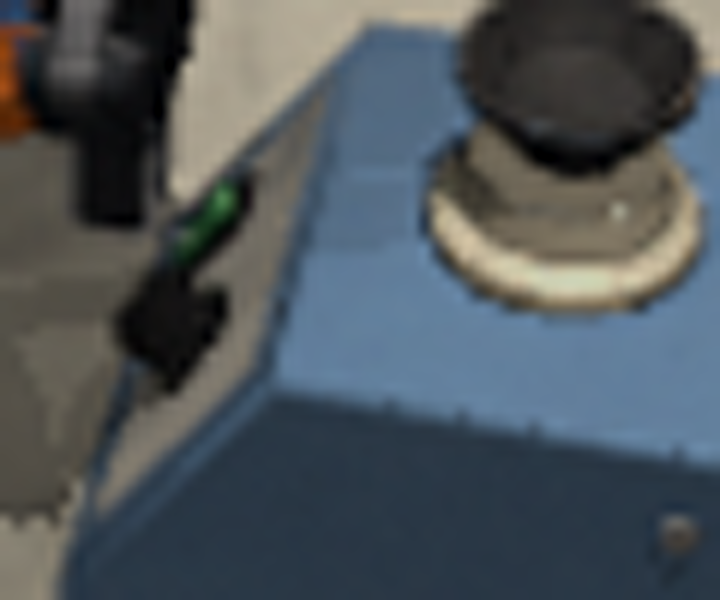

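The rocker is at (210,220) in the crop and its state is unclear, so I'll push again slightly higher.

To row units: -0.002 m / 0.8 = -0.0025, -0.001 m / 0.8 = -0.0013.

Call:
move_arm(
  motion=[
    [0, 0, 0, -0.0013, 0, 0.0013, 0],
    [0, 0, 0, -0.0025, 0, 0.0013, 0],
    [0, 0, 0, -0.0025, 0, 0.0013, 0],
  ],
)

```text
clock: 8.43
eef_pos: [557.0, 74.0, 72.6]
tcp_rot: [-3.142, -0.0, 2.873]
contact_force: [0.3, -0.3, -0.5]
opening: -0.001
grasp_force: 0.0
```

To row units: -0.001 m / 0.8 = -0.0013, -0.0005 m / 0.8 = -0.0006.

Call:
move_arm(
  motion=[
    [0, 0, 0, -0.0006, 0, 0, 0],
    [0, 0, 0, -0.0013, 0, 0, 0],
    [0, 0, 0, -0.0013, 0, 0, 0],
  ],
)

```text
clock: 8.8
eef_pos: [557.9, 73.8, 72.7]
tcp_rot: [3.142, 0.0, 2.873]
contact_force: [0.4, -0.2, -0.4]
opening: 0.005
grasp_force: 0.0
```

To row units: -0.001 m / 0.8 = -0.0013, -0.0005 m / 0.8 = -0.0006.

Call:
move_arm(
  motion=[
    [0, 0, 0, -0.0006, 0, 0, 0],
    [0, 0, 0, -0.0013, 0, 0, 0],
    [0, 0, 0, -0.0013, 0, 0, 0],
  ],
)

```text
clock: 9.18
eef_pos: [558.9, 73.5, 72.7]
tcp_rot: [3.142, 0.0, 2.873]
contact_force: [0.3, 0.6, -0.4]
opening: 0.001
grasp_force: 0.0
```

To row units: -0.001 m / 0.8 = -0.0013, -0.0005 m / 0.8 = -0.0006.

Call:
move_arm(
  motion=[
    [0, 0, 0, -0.0006, 0, 0, 0],
    [0, 0, 0, -0.0013, 0, 0, 0],
    [0, 0, 0, -0.0013, 0, 0, 0],
  ],
)

```text
clock: 9.55
eef_pos: [559.9, 73.3, 72.7]
tcp_rot: [3.142, 0.0, 2.873]
contact_force: [1.0, -0.6, -0.3]
opening: -0.0
grasp_force: 0.0
```

To row units: -0.001 m / 0.8 = -0.0013, -0.0005 m / 0.8 = -0.0006.

Call:
move_arm(
  motion=[
    [0, 0, 0, -0.0006, 0, 0, 0],
    [0, 0, 0, -0.0013, 0, 0, 0],
    [0, 0, 0, -0.0013, 0, 0, 0],
  ],
)

```text
clock: 9.93
eef_pos: [560.9, 73.0, 72.7]
tcp_rot: [3.142, 0.0, 2.873]
contact_force: [-0.3, -0.0, 0.2]
opening: 0.002
grasp_force: 0.0
```

To row units: -0.001 m / 0.8 = -0.0013, -0.0005 m / 0.8 = -0.0006.

Call:
move_arm(
  motion=[
    [0, 0, 0, -0.0006, 0, 0, 0],
    [0, 0, 0, -0.0013, 0, 0, 0],
    [0, 0, 0, -0.0013, 0, 0, 0],
  ],
)

```text
clock: 10.3
eef_pos: [561.5, 72.8, 72.6]
tcp_rot: [-3.141, -0.001, 2.873]
contact_force: [-1.3, 0.3, 1.3]
opening: -0.0
grasp_force: 0.9
```

To row units: -0.002 m / 0.8 = -0.0025, -0.001 m / 0.8 = -0.0013.

Call:
move_arm(
  motion=[
    [0, 0, 0, -0.0013, 0, 0, 0],
    [0, 0, 0, -0.0025, 0, 0, 0],
    [0, 0, 0, -0.0025, 0, 0, 0],
  ],
)

```text
clock: 10.68
eef_pos: [561.7, 72.6, 72.2]
tcp_rot: [-3.141, -0.004, 2.872]
contact_force: [-6.8, 4.5, 2.4]
opening: 0.004
grasp_force: 4.0
```

To row units: -0.002 m / 0.8 = -0.0025, -0.001 m / 0.8 = -0.0013.

Call:
move_arm(
  motion=[
    [0, 0, 0, -0.0013, 0, 0, 0],
    [0, 0, 0, -0.0025, 0, 0, 0],
    [0, 0, 0, -0.0025, 0, 0, 0],
  ],
)

```text
clock: 11.05
eef_pos: [561.9, 72.5, 72.0]
tcp_rot: [-3.141, -0.007, 2.872]
contact_force: [-12.3, 7.6, 7.5]
opening: -0.005
grasp_force: 7.9
```

To row units: -0.002 m / 0.8 = -0.0025, -0.001 m / 0.8 = -0.0013.

Call:
move_arm(
  motion=[
    [0, 0, 0, -0.0013, 0, 0, 0],
    [0, 0, 0, -0.0025, 0, 0, 0],
    [0, 0, 0, -0.0025, 0, 0, 0],
  ],
)

```text
clock: 11.42
eef_pos: [562.1, 72.4, 71.9]
tcp_rot: [-3.14, -0.011, 2.872]
contact_force: [-18.7, 9.7, 13.1]
opening: -0.001
grasp_force: 12.1
```

To row units: -0.1 m / 0.8 = -0.125, -0.08 m / 0.8 = -0.1.

Call:
move_arm(
  motion=[
    [0, 0, 0, 0.0125, 0, 0, 0],
    [0, 0, 0, 0.0313, 0, -0.0125, 0],
    [0, 0, 0, 0.0563, 0, -0.05, 0],
    [0, 0, 0, 0.0625, 0, -0.1, 0],
    [0, 0, 0, 0.0625, 0, -0.125, 0],
    [0, 0, 0, 0.0625, 0, -0.125, 0],
  ],
)

```text
clock: 12.18
eef_pos: [520.4, 84.6, 174.8]
tcp_rot: [3.14, 0.004, 2.873]
contact_force: [0.4, -0.1, -0.1]
opening: 0.001
grasp_force: 0.0
```

```bash
cp side.npz side_mid.npz; python3 - <<'E'
from h import *
to([412,300,120],1.323)
im,d=snap('side')
import rig
# side0 original from png
a=cv2.imread('pics/side0.png')[222:238,306:326];b=im[222:238,306:326,::-1];m=np.load('side_mid.npz')['im'][222:238,306:326,::-1]
cv2.imwrite('pics/cmp.png',np.hstack([cv2.resize(x,(266,213),interpolation=cv2.INTER_NEAREST) for x in(a,m,b)]))
for x in(a,m,b):print(x[...,1][2:14,4:18]);
E
```

```text
t 12.175 pos [520.4  84.6 174.8] rpy [3.14  0.004 2.873] F [ 0.4 -0.1 -0.1] q [ 0.16  0.26  1.9  -0.    0.97 -1.14]
turn [0.005 0.002 1.55 ] shift [0.162  0.1787 0.0545]
[[161 161 161 161 160 158 160 146 102  75  55  77 103 104]
 [162 162 162 163 164 165 149 100  95  61  22  79 104 111]
 [160 162 163 164 168 151 101  69 122  72  18  98 114 117]
 [159 160 162 165 149  99  71  63 117  68  30 105 120 120]
 [160 160 161 144  96  67  73  65  58  29  80 115 120 118]
 [159 161 162 114  67  73  65  43  12  44 107 119 119 112]
 [157 161 164 110  72  62  35  14  40 102 119 119 119 111]
 [161 164 151  93  46  26  10  46 102 119 117 115 117 100]
 [164 149  93  44  27  15  49 105 121 118 115 117 117  91]
 [169 112  38  16  18  13  83  88  95 113 117 117 112  87]
 [134  65  15  20  21  18  41  34  35 104 116 117  99  80]
 [ 79  20  16  20  22  21  21  12  13 104 119 118  96  60]]
[[ 11  22  56  46 144 162 162 144  89  61  50  71  94  95]
 [ 12  20  55  43 154 171 148  88  85  50  18  74  95 101]
 [ 12  21  67  56 103 139  92  68 126  69  11  89 105 106]
 [ 13  17  68  84  81  72  39  70  94  49  2
[... 496 characters left out ...]
2 163 161 159 159 160 145  98  68  49  70  93  94]
 [162 162 162 163 163 166 148 102 115  67  16  73  94 101]
 [160 162 164 165 168 150  95  87 114  58  11  89 103 106]
 [161 161 163 166 149  98  49  84  80  38  27  95 108 108]
 [147 148 148 134  91  55  51  58  36  18  72 113 111 105]
 [145 146 146 102  81  80  62  35  10  40  96 110 108 101]
 [144 146 149  99  74  69  44  15  42  92 107 106 106 106]
 [145 148 137  84  50  38  18  43  93 108 105 105 112  99]
 [149 135  85  39  27  17  46  94 109 107 104 105 115  92]
 [154 101  33  14  19   9  75  79  86 101 105 112 112  87]
 [122  59  16  15  20  17  38  30  31  93 112 117  99  80]
 [ 72  18  13  21  22  20  20  11  12 102 119 118  95  60]]
```

View pics/cmp.png

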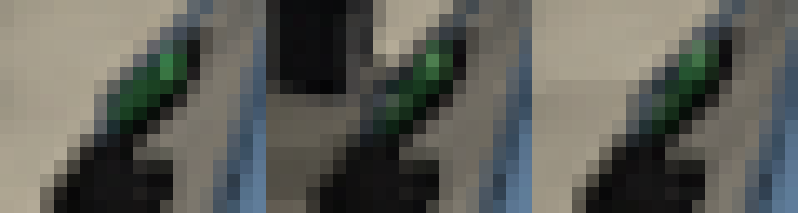

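Comparing before, between and after, the rocker's lower half has clearly gone in and the start bulge at (118,100) is gone. One more firm push at 71 mm will make sure it is at its stop.

```bash
python3 -c "
from h import *
to([556,74.2,71.2],2.873)"
```

```text
t 12.225 pos [519.6  84.5 173.4] rpy [3.141e+00 2.000e-03 2.873e+00] F [ 0.6 -0.1  0.4] q [ 0.16  0.27  1.9  -0.    0.97 -1.14]
turn [ 0.001  0.002 -0.   ] shift [-0.0376 -0.0003  0.1023]
```

To row units: 0.102 m / 0.8 = 0.1275, -0.0376 m / 0.8 = -0.047.

Call:
move_arm(
  motion=[
    [0, 0, 0, 0, 0, 0.0625, 0],
    [0, 0, 0, -0.0125, 0, 0.1125, 0],
    [0, 0, 0, -0.0275, 0, 0.1275, 0],
    [0, 0, 0, -0.04, 0, 0.1275, 0],
    [0, 0, 0, -0.047, 0, 0.1275, 0],
    [0, 0, 0, -0.047, 0, 0.1275, 0],
  ],
)

```text
clock: 12.98
eef_pos: [556.9, 74.4, 72.0]
tcp_rot: [3.141, 0.002, 2.872]
contact_force: [-0.1, -0.2, -0.1]
opening: 0.005
grasp_force: 0.0
```

To row units: -0.004 m / 0.8 = -0.005, -0.002 m / 0.8 = -0.0025.

Call:
move_arm(
  motion=[
    [0, 0, 0, -0.0025, 0, 0, 0],
    [0, 0, 0, -0.005, 0, 0, 0],
    [0, 0, 0, -0.005, 0, 0, 0],
  ],
)

```text
clock: 13.35
eef_pos: [559.6, 73.4, 70.9]
tcp_rot: [3.141, 0.0, 2.873]
contact_force: [0.2, 0.5, 0.2]
opening: -0.001
grasp_force: 0.0
```

To row units: -0.002 m / 0.8 = -0.0025, -0.001 m / 0.8 = -0.0013.

Call:
move_arm(
  motion=[
    [0, 0, 0, -0.0013, 0, 0, 0],
    [0, 0, 0, -0.0025, 0, 0, 0],
    [0, 0, 0, -0.0025, 0, 0, 0],
  ],
)

```text
clock: 13.72
eef_pos: [560.9, 72.9, 70.6]
tcp_rot: [-3.141, -0.001, 2.873]
contact_force: [-1.3, 0.7, 1.9]
opening: -0.002
grasp_force: 1.4
```

To row units: -0.002 m / 0.8 = -0.0025, -0.001 m / 0.8 = -0.0013.

Call:
move_arm(
  motion=[
    [0, 0, 0, -0.0013, 0, 0, 0],
    [0, 0, 0, -0.0025, 0, 0, 0],
    [0, 0, 0, -0.0025, 0, 0, 0],
  ],
)

```text
clock: 14.1
eef_pos: [561.2, 72.8, 70.4]
tcp_rot: [-3.141, -0.004, 2.872]
contact_force: [-7.8, 4.4, 6.2]
opening: -0.001
grasp_force: 5.6
```

To row units: -0.003 m / 0.8 = -0.0038, -0.001 m / 0.8 = -0.0013.

Call:
move_arm(
  motion=[
    [0, 0, 0, -0.0013, 0, 0, 0],
    [0, 0, 0, -0.0038, 0, 0, 0],
    [0, 0, 0, -0.0038, 0, 0, 0],
  ],
)

```text
clock: 14.48
eef_pos: [561.4, 72.6, 70.2]
tcp_rot: [-3.14, -0.009, 2.872]
contact_force: [-19.0, 10.3, 14.6]
opening: 0.003
grasp_force: 11.9
```

The stop points at two heights, (562.1 at z 71.9) and (561.4 at z 70.2), give a slope of 0.43. That matches the tipped face and not the panel (0.61), so the rocker is fully over. Retreating and going to the timer.

To row units: 0.08 m / 0.8 = 0.1, 0.06 m / 0.8 = 0.075, 0.84 rad / 6.2832 = 0.1337.

Call:
move_arm(
  motion=[
    [0, 0, 0, 0.0188, 0, 0, 0],
    [0, 0, 0, 0.0438, 0, 0, 0],
    [0, 0, 0, 0.075, 0, -0.025, 0],
    [0, 0, 0.0191, 0.1, 0, -0.0625, 0],
    [0, 0, 0.0477, 0.1, 0, -0.0625, 0],
    [0, 0, 0.0764, 0.1, 0, -0.0625, 0],
    [0, 0, 0.105, 0.1, 0, -0.0625, 0],
    [0, 0, 0.1337, 0.1, 0, -0.0625, 0],
  ],
)

```text
clock: 15.48
eef_pos: [489.4, 92.7, 120.8]
tcp_rot: [3.14, 0.001, 2.027]
contact_force: [-0.2, 0.5, 0.6]
opening: -0.002
grasp_force: 0.0
```

```bash
python3 -c "
from h import *
to([411.4,290.7,60],1.323)"
```

```text
t 15.475 pos [489.4  92.7 120.8] rpy [3.140e+00 1.000e-03 2.027e+00] F [-0.2  0.5  0.6] q [ 0.18  0.3   2.   -0.    0.84 -0.27]
turn [0.001 0.    0.704] shift [0.2121 0.0171 0.0607]
```

To row units: 0.212 m / 0.8 = 0.265, 0.002 m / 0.8 = 0.0025, 0.704 rad / 6.2832 = 0.112.

Call:
move_arm(
  motion=[
    [0, 0, 0.0191, 0.0375, 0.0025, 0, 0],
    [0, 0, 0.0414, 0.0875, 0.0063, 0, 0],
    [0, 0, 0.0637, 0.1375, 0.0113, 0.0125, 0],
    [0, 0, 0.0859, 0.1875, 0.015, 0.0313, 0],
    [0, 0, 0.1082, 0.2375, 0.0188, 0.0563, 0],
    [0, 0, 0.112, 0.265, 0.0213, 0.075, 0],
    [0, 0, 0.112, 0.265, 0.0213, 0.075, 0],
    [0, 0, 0.112, 0.265, 0.0213, 0.075, 0],
  ],
)

```text
clock: 16.48
eef_pos: [410.1, 289.8, 61.0]
tcp_rot: [3.141, -0.0, 1.33]
contact_force: [-0.0, -0.3, 0.8]
opening: -0.002
grasp_force: 0.0
```

```bash
python3 - <<'E'
from h import *
to([411.4,290.7,23],1.323)
im,d=snap('side');t,_=snap('top')
cv2.imwrite('pics/t1.png',np.hstack([cv2.resize(im[165:215,240:290],(400,400),interpolation=cv2.INTER_CUBIC),cv2.resize(t[210:270,172:232],(400,400),interpolation=cv2.INTER_CUBIC)])[...,::-1])
E
```

```text
t 16.475 pos [410.1 289.8  61. ] rpy [ 3.141 -0.     1.33 ] F [-0.  -0.3  0.8] q [ 0.61  0.4   2.03 -0.    0.71  0.85]
turn [ 0.001 -0.     0.007] shift [0.0012 0.001  0.038 ]
```

View pics/t1.png

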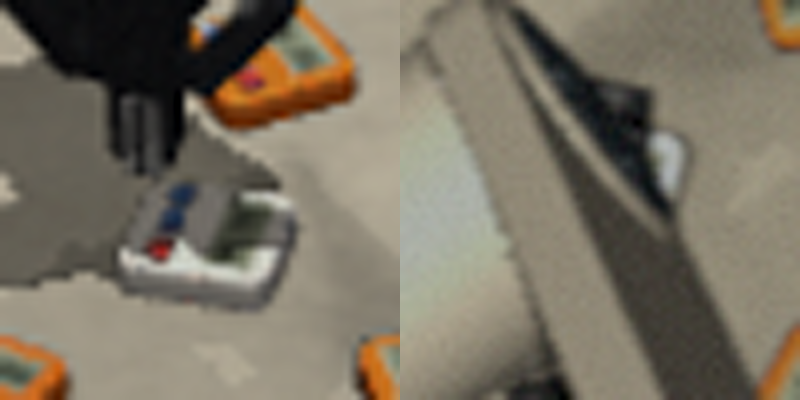

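The side crop shows the tips at (150,172), about 40 mm above the red key (160,250) of the white timer. That lines up, so I'm descending.

To row units: 0.037 m / 0.8 = 0.0463, 0.0012 m / 0.8 = 0.0015, 0.007 rad / 6.2832 = 0.0011.

Call:
move_arm(
  motion=[
    [0, 0, 0.0011, 0.0015, 0.0013, 0.0188, 0],
    [0, 0, 0.0011, 0.0015, 0.0013, 0.0375, 0],
    [0, 0, 0.0011, 0.0015, 0.0013, 0.0463, 0],
    [0, 0, 0.0011, 0.0015, 0.0013, 0.0463, 0],
  ],
)

```text
clock: 17.08
eef_pos: [410.5, 290.6, 22.7]
tcp_rot: [-3.14, 0.001, 1.322]
contact_force: [0.5, -0.2, 0.3]
opening: 0.002
grasp_force: 0.0
```

```bash
python3 - <<'E'
from h import *
to([411.4,290.7,19.5],1.323)
im,d=snap('side')
cv2.imwrite('pics/t2.png',cv2.resize(im[170:215,240:290],(600,540),interpolation=cv2.INTER_CUBIC)[...,::-1])
E
```

```text
t 17.075 pos [410.5 290.6  22.7] rpy [-3.140e+00  1.000e-03  1.322e+00] F [ 0.5 -0.2  0.3] q [0.61 0.47 2.04 0.   0.63 0.86]
turn [-0.001  0.001 -0.001] shift [0.0004 0.0009 0.0032]
```

View pics/t2.png

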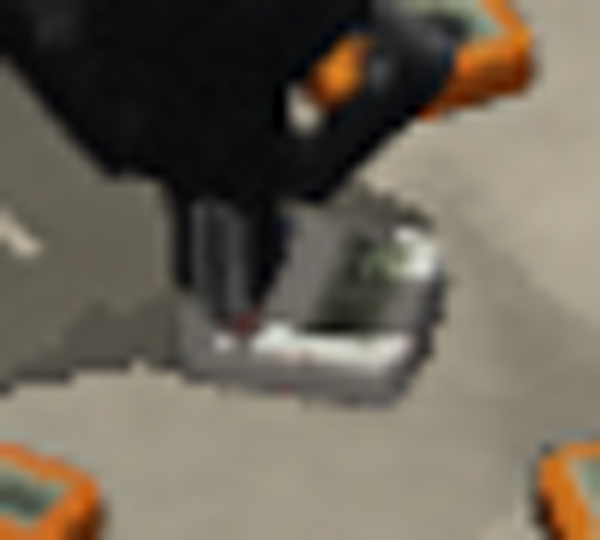

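The tips sit over the red key, which just shows at (240,325), with less outer overhang than planned. I'll shift 4 mm outward to stay clear of the blue key, then creep down.

To row units: -0.004 m / 0.8 = -0.005, 0.003 m / 0.8 = 0.0038.

Call:
move_arm(
  motion=[
    [0, 0, 0, -0.0025, 0.0013, 0, 0],
    [0, 0, 0, -0.005, 0.0019, 0, 0],
    [0, 0, 0, -0.005, 0.0019, 0.0025, 0],
    [0, 0, 0, -0.005, 0.0019, 0.0038, 0],
    [0, 0, 0, -0.005, 0.0019, 0.0038, 0],
  ],
)

```text
clock: 17.75
eef_pos: [411.5, 286.8, 20.6]
tcp_rot: [-3.141, 0.0, 1.322]
contact_force: [-0.1, -0.4, 0.7]
opening: -0.002
grasp_force: 0.0
```

To row units: 0.001 m / 0.8 = 0.0013, 0.0005 m / 0.8 = 0.0006.

Call:
move_arm(
  motion=[
    [0, 0, 0, 0, 0, 0.0006, 0],
    [0, 0, 0, 0, 0, 0.0013, 0],
    [0, 0, 0, 0, 0, 0.0013, 0],
  ],
)

```text
clock: 18.12
eef_pos: [411.5, 286.8, 19.6]
tcp_rot: [-3.142, 0.0, 1.322]
contact_force: [-0.2, -0.7, -1.1]
opening: -0.004
grasp_force: 0.0
```

Call:
move_arm(
  motion=[
    [0, 0, 0, 0, 0, 0.0006, 0],
    [0, 0, 0, 0, 0, 0.0013, 0],
    [0, 0, 0, 0, 0, 0.0013, 0],
  ],
)

```text
clock: 18.5
eef_pos: [411.5, 286.8, 18.6]
tcp_rot: [-3.142, 0.0, 1.322]
contact_force: [-0.3, -0.3, -0.1]
opening: 0.001
grasp_force: 0.0
```

To row units: 0.001 m / 0.8 = 0.0013, 0.0005 m / 0.8 = 0.0006.

Call:
move_arm(
  motion=[
    [0, 0, 0, 0, 0, 0.0006, 0],
    [0, 0, 0, 0, 0, 0.0013, 0],
    [0, 0, 0, 0, 0, 0.0013, 0],
  ],
)

```text
clock: 18.88
eef_pos: [411.5, 286.8, 17.8]
tcp_rot: [3.142, -0.0, 1.322]
contact_force: [-1.0, -0.7, 3.1]
opening: 0.001
grasp_force: 1.5
```

To row units: 0.001 m / 0.8 = 0.0013, 0.0005 m / 0.8 = 0.0006.

Call:
move_arm(
  motion=[
    [0, 0, 0, 0, 0, 0.0006, 0],
    [0, 0, 0, 0, 0, 0.0013, 0],
    [0, 0, 0, 0, 0, 0.0013, 0],
  ],
)

```text
clock: 19.25
eef_pos: [411.6, 286.8, 17.4]
tcp_rot: [3.142, -0.0, 1.322]
contact_force: [-4.0, -1.9, 14.3]
opening: 0.002
grasp_force: 7.0
```

The key is fully down (z 17.4 at 14 N). Lifting and heading for the cup.

To row units: -0.2 m / 0.8 = -0.25, -0.18 m / 0.8 = -0.225.

Call:
move_arm(
  motion=[
    [0, 0, 0, 0, 0, -0.0063, 0],
    [0, 0, 0, 0, 0, -0.0375, 0],
    [0, 0, 0, 0, 0, -0.1, 0],
    [0, 0, 0, 0, 0, -0.1625, 0],
    [0, 0, 0, 0, 0, -0.225, 0],
    [0, 0, 0, 0, 0, -0.25, 0],
    [0, 0, 0, 0, 0, -0.25, 0],
  ],
)

```text
clock: 20.12
eef_pos: [412.3, 287.4, 218.1]
tcp_rot: [3.139, -0.003, 1.322]
contact_force: [0.3, 1.2, -0.2]
opening: -0.003
grasp_force: 0.0
```

```bash
python3 - <<'E'
from h import *
to([648.4,19.7,200],1.322)
im,d=snap('side')
cv2.imwrite('pics/t3.png',cv2.resize(im[170:215,240:290],(600,540),interpolation=cv2.INTER_CUBIC)[...,::-1])
H,S,V=cv2.split(cv2.cvtColor(im,cv2.COLOR_RGB2HSV));im,d,P=cloud('side')
B=np.zeros(d.shape,bool);B[183:207,250:282]=1
r=B&((H<8)|(H>172))&(S>110);print(r.sum(),P[r].mean(0));q=B&(P[...,2]>9)&(P[...,2]<30);print(cv2.minAreaRect(P[q][:,:2].astype(np.float32)))
E
```

```text
t 20.125 pos [412.3 287.4 218.1] rpy [ 3.139e+00 -3.000e-03  1.322e+00] F [ 0.3  1.2 -0.2] q [0.61 0.17 1.91 0.   1.06 0.85]
turn [ 0.002 -0.003 -0.   ] shift [-0.2013  0.2947  0.0183]
4 [412.14522071 290.47352608  17.75024288]
((430.5658874511719, 304.56011962890625), (72.4314193725586, 61.330631256103516), 78.5738296508789)
```

To row units: 0.295 m / 0.8 = 0.3688, 0.264 m / 0.8 = 0.33.

Call:
move_arm(
  motion=[
    [0, 0, 0, -0.025, 0.0375, 0, 0],
    [0, 0, 0, -0.0625, 0.0913, 0, 0],
    [0, 0, 0, -0.1063, 0.155, 0, 0],
    [0, 0, 0, -0.15, 0.2188, 0, 0],
    [0, 0, 0, -0.1875, 0.275, 0, 0],
    [0, 0, 0, -0.225, 0.33, 0, 0],
    [0, 0, 0, -0.2513, 0.3688, 0.0125, 0],
    [0, 0, 0, -0.2513, 0.3688, 0.0225, 0],
  ],
)

```text
clock: 21.18
eef_pos: [648.1, 17.2, 195.7]
tcp_rot: [-3.139, 0.001, 1.319]
contact_force: [-0.5, -0.1, -1.2]
opening: -0.002
grasp_force: 0.0
```

```bash
python3 -c "
from h import *
to([648.4,19.7,170],1.322)"
```

```text
t 21.175 pos [648.1  17.2 195.7] rpy [-3.139e+00  1.000e-03  1.319e+00] F [-0.5 -0.1 -1.2] q [ 0.02  0.42  1.61 -0.    1.11  0.28]
turn [-0.003  0.001 -0.003] shift [ 0.0025 -0.0003  0.0257]
```

To row units: 0.025 m / 0.8 = 0.0313, 0.02 m / 0.8 = 0.025.

Call:
move_arm(
  motion=[
    [0, 0, 0, 0.0025, 0, 0.0125, 0],
    [0, 0, 0, 0.0025, 0, 0.025, 0],
    [0, 0, 0, 0.0025, 0, 0.0313, 0],
    [0, 0, 0, 0.0025, 0, 0.0313, 0],
  ],
)

```text
clock: 21.68
eef_pos: [648.0, 21.8, 173.4]
tcp_rot: [-3.141, 0.0, 1.323]
contact_force: [0.6, 0.2, 0.1]
opening: -0.001
grasp_force: 0.0
```

To row units: 0.002 m / 0.8 = 0.0025, 0.001 m / 0.8 = 0.0013.

Call:
move_arm(
  motion=[
    [0, 0, 0, 0, 0, 0.0013, 0],
    [0, 0, 0, 0, 0, 0.0025, 0],
    [0, 0, 0, 0, 0, 0.0025, 0],
  ],
)

```text
clock: 22.05
eef_pos: [648.5, 21.2, 171.9]
tcp_rot: [3.141, -0.0, 1.322]
contact_force: [-0.3, -0.1, 0.8]
opening: 0.0
grasp_force: 0.0
```

To row units: 0.002 m / 0.8 = 0.0025, 0.001 m / 0.8 = 0.0013.

Call:
move_arm(
  motion=[
    [0, 0, 0, 0, 0, 0.0013, 0],
    [0, 0, 0, 0, 0, 0.0025, 0],
    [0, 0, 0, 0, 0, 0.0025, 0],
  ],
)

```text
clock: 22.42
eef_pos: [648.3, 21.2, 169.6]
tcp_rot: [-3.141, 0.0, 1.322]
contact_force: [-0.6, 0.1, 0.5]
opening: 0.002
grasp_force: 0.0
```

To row units: 0.002 m / 0.8 = 0.0025, 0.001 m / 0.8 = 0.0013.

Call:
move_arm(
  motion=[
    [0, 0, 0, 0, 0, 0.0013, 0],
    [0, 0, 0, 0, 0, 0.0025, 0],
    [0, 0, 0, 0, 0, 0.0025, 0],
  ],
)

```text
clock: 22.8
eef_pos: [648.3, 21.2, 167.6]
tcp_rot: [-3.141, 0.0, 1.322]
contact_force: [0.1, 0.7, -0.0]
opening: 0.001
grasp_force: 0.0
```

To row units: 0.002 m / 0.8 = 0.0025, 0.001 m / 0.8 = 0.0013.

Call:
move_arm(
  motion=[
    [0, 0, 0, 0, 0, 0.0013, 0],
    [0, 0, 0, 0, 0, 0.0025, 0],
    [0, 0, 0, 0, 0, 0.0025, 0],
  ],
)

```text
clock: 23.18
eef_pos: [648.5, 21.2, 165.9]
tcp_rot: [3.141, -0.0, 1.322]
contact_force: [-1.2, 0.3, 2.7]
opening: 0.004
grasp_force: 1.1
```

To row units: 0.002 m / 0.8 = 0.0025, 0.001 m / 0.8 = 0.0013.

Call:
move_arm(
  motion=[
    [0, 0, 0, 0, 0, 0.0013, 0],
    [0, 0, 0, 0, 0, 0.0025, 0],
    [0, 0, 0, 0, 0, 0.0025, 0],
  ],
)

```text
clock: 23.55
eef_pos: [648.5, 21.2, 164.2]
tcp_rot: [3.141, -0.0, 1.322]
contact_force: [-1.9, 0.7, 5.7]
opening: 0.007
grasp_force: 3.0
```

To row units: 0.002 m / 0.8 = 0.0025, 0.001 m / 0.8 = 0.0013.

Call:
move_arm(
  motion=[
    [0, 0, 0, 0, 0, 0.0013, 0],
    [0, 0, 0, 0, 0, 0.0025, 0],
    [0, 0, 0, 0, 0, 0.0025, 0],
  ],
)

```text
clock: 23.92
eef_pos: [648.7, 21.2, 163.8]
tcp_rot: [3.14, -0.0, 1.322]
contact_force: [-6.5, 0.7, 17.2]
opening: 0.006
grasp_force: 9.1
```

Call:
move_arm(
  motion=[
    [0, 0, 0, 0, 0, 0.0006, 0],
    [0, 0, 0, 0, 0, 0.0006, 0],
    [0, 0, 0, 0, 0, 0.0006, 0],
    [0, 0, 0, 0, 0, 0.0006, 0],
    [0, 0, 0, 0, 0, 0.0006, 0],
    [0, 0, 0, 0, 0, 0.0006, 0],
    [0, 0, 0, 0, 0, 0.0006, 0],
    [0, 0, 0, 0, 0, 0.0006, 0],
  ],
)

```text
clock: 24.92
eef_pos: [648.7, 21.2, 163.8]
tcp_rot: [3.14, -0.0, 1.322]
contact_force: [-7.8, 0.2, 22.9]
opening: -0.0
grasp_force: 10.8
```

```bash
python3 -c "
from h import *
s=sensors.sense();print(s['eef_pos'],s['contact_force'])
print(order.sign_off())"
```

```text
[648.69175398  21.23867671 163.75472675] [-7.7981586   0.16404513 22.86411839]
the job is handed in; nothing more can be done
None
```

I tipped the rocker to touch start, pressed and released the red key, and handed the job in at about 25 s with the cup held at its stop at about 23 N; the sign-off gave no verdict, and I judged each step from forces, positions and camera views.

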